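# Turn the leaf of the recipe stand

### The job

Turn the hinged leaf of the wooden recipe stand right over its brass spine so that it lies fully flat on the other half of the stand, green back up. Push it round with the fingertips or the outside of the fingers, slowly and in contact as it passes upright rather than flicking it; do not pinch the leaf, lift the stand or shove it from its place, and leave the little green pot, the salt shaker and the blue notebook alone.

Things in the scene. Friction and masses are not known exactly. Their poses are not given: they have to be found in the camera images.
- stand: Loose recipe stand, about 0.9 kg in all: wooden plinth 130 mm along its x, 220 mm along its y, top 45 mm above the worktop, a card on each half. Origin: centre of the underside; z up; x runs along the spine away from the robot (yaw -0.5 to 0.4), y to the left. The brass spine lies along x over the middle, with low posts at x = +-58 mm.
- spine_mid (a point): Midpoint of the brass spine (the hinge axis, along the stand's x), 49.5 mm above the stand's origin. Axes as the stand's.
- leaf (a joint): Leaf angle about the spine: 0 = flat on the right (stand -y) half, white up; pi/2 = upright; pi = flat on the left (+y) half, green up. Stops at 0 and pi. Starts ajar, 0.05 to 0.8. Stiff hinge (0.13 N m, plus the leaf's weight: up to about 2 N at the free edge): the leaf stays wherever it is left, so it must be pushed all the way down.
- leaf_front: White front sheet (red stripe and disc) of the leaf: a rigid panel 6 mm thick, 160 mm along the spine (stand x = +-80 mm), 8 to 148 mm from the hinge axis, which lies in its mid-plane. It overhangs the plinth by 38 mm at its free edge and 15 mm at both ends; fingers fit under it there. Origin: spine_mid; axes the stand's at joint 0, turning with the leaf, which extends along its -y.
- leaf_back: Green back sheet (yellow disc on a paper panel) of the same leaf, under the white one at joint 0; each sheet is 3 mm thick. Same origin and axes as leaf_front. Underside height above the worktop: 46 mm + distance from the hinge times sin(joint). Firm finger force on both sheets at once counts as pinching.
- leaf_edge (a point): Middle of the leaf's free edge, 148 mm from the hinge axis, in its mid-plane.
- leaf_corner (a point): Free corner of the leaf at the near end: 148 mm from the hinge axis, 80 mm from spine_mid along the stand's -x.
- pot_1: Bystander: loose small pale green round pot with its lid on, 74 mm across, 34 mm high, beyond the far end of the stand, right of its middle. Origin: centre of the underside.
- notebook_1: Bystander: loose blue notebook lying flat, 148 x 109 mm, 14 mm thick, on the worktop to the right or the left of the stand (the two swap places). Origin: centre of the underside.
- mill_2: Bystander: loose salt shaker, 44 mm across, 90 mm high, beyond the far end of the stand, left of its middle. Origin: centre of the underside.

How it is judged (in metres and radians):
On the way:
1. the leaf is pushed through the upright by the fingers (value of joint leaf between 1.2 and 2.2 rad and (contact force between the fingers and leaf_front above 0.05 N or contact force between the fingers and leaf_back above 0.05 N)), for 0.05 s.
At the end, for the whole second after the job is handed in: The leaf lies flat on the left half (joint within 0.12 rad of pi) and is still; the stand rests on the worktop within 20 mm of where it stood; pot, shaker and notebook are upright within 30 mm of where they stood (value of joint leaf above 3.02 rad and velocity of joint leaf between -0.05 and 0.05 rad/s and distance of stand from where it was at the start of the episode below 0.02 m and height (world z) of stand below 0.006 m and linear speed of stand below 0.02 m/s and distance of each of pot_1, mill_2, notebook_1 from where it was at the start of the episode below 0.03 m and angle between each of pot_1, mill_2, notebook_1's own z axis and vertical below 0.3 rad); the robot touches nothing.
It fails at once if the leaf was pinched (more than 6 N of finger force on its front and its back at once) (contact force between the fingers and leaf_front above 6 N and contact force between the fingers and leaf_back above 6 N).
It fails at once if the leaf was flicked or slammed (faster than 4 rad/s) (velocity of joint leaf above 4 rad/s).
It fails at once if the stand was lifted (15 mm) or tipped (0.2 rad) (height (world z) of stand above 0.015 m or angle between stand's own z axis and vertical above 0.2 rad).
It fails at once if the stand was shoved more than 25 mm (distance of stand from where it was at the start of the episode above 0.025 m).
It fails at once if the pot, the shaker or the notebook was moved more than 30 mm or tipped (distance of any of pot_1, mill_2, notebook_1 from where it was at the start of the episode above 0.03 m or angle between any of pot_1, mill_2, notebook_1's own z axis and vertical above 0.3 rad).
It also fails if it takes over 53 s, if anything falls off the work surface, if the arm or the gripper's body presses on something with over 40 N, if the wrist force passes 120 N, or if a joint passes its speed limit or range.

### The arm

A 6-joint arm with a two-finger parallel gripper is mounted at the origin on a cart in front of the work surface, level with it; the furniture and walls round the work are solid. World frame = base frame: x ahead of the robot, y to its left, z up, the work surface at z = 0. Lengths are in mm, angles in rad, forces in N, time in s.
With the tool pointing down it reaches from about 350 to 875 mm from the base axis. Payload 4.2 kg.
Tool frame: the origin (TCP) lies midway between the tips of the shut fingers; the grasp point (between the pads) lies 19 mm behind it (pinch_z is the distance from the TCP to the grasp point, in mm); z points along the fingers, y is the line along which they close (so a half turn about z gives the same grasp; the last joint's range is limited). The gripper opens to 85 mm and grips with 20 to 120 N. Pads are 22 mm wide; open, the fingers measure 114 mm over their backs; the gripper's body (76 mm by 85 mm) begins 54 mm behind the grasp point. The pads swing forward as they close: fully open they stand 13 mm farther back than shut.
Start: joints at [-1.081, 0.385, 0.008, 0, -1.194, -0.259], TCP at [142.99, -608.402, 231.312] pointing down, gripper open.
Joint ranges: [-3.14, 3.14], [-1.21, 2.06], [-1.07, 1.41], [-3.16, 2.05], [-2.99, -0.16], [-3.1, 3.1]. Speed limits (rad/s): [2.79, 2.79, 3.14, 3.14, 3.14, 3.14].

### API

Orientations are given as [roll, pitch, yaw] about the fixed x, y, z axes, in that order (R = Rz(yaw) Ry(pitch) Rx(roll)).
In Python, from bench import * gives the robot as it stands. The module is installed in compiled form; this text tells all that it offers.
- The arm moves only by the tool jog_arm, never from a script. Its argument "plan" is text: rows parted by semicolons, each of 5 numbers parted by spaces: the shift along the tool's x, y, z in m, then the turn about the tool's z in rad, then the opening, from 0 (shut) to 1 (fully open). In form: dx dy dz roll fingers; .... A call has 1 to 12 rows; each row is the pose to reach, as a shift and turn from the pose commanded when the call began, along the tool's axes at that moment; what a row does not reach only later rows make up. A row lasts 1/8 s, in which the tool goes at most 62.5 mm and 10.7 degrees, less where a joint would pass 70% of its speed; a pose out of reach is approached as far as the arm can. A call with a gripper value outside its range is refused whole. The fingers move at their own pace and stop on an object; the grip force is fixed at half the most. Time passes only in rows, so rows that repeat a pose let the fingers close. It gives the time, the measured TCP pose, the force, the opening and the grip force at its end, in the units of the state.
- get_state(): the state, without advancing time (a new reading comes with each control period).
- capture(name): name is "scene" or "top" or "wrist"; returns a dict with "img" (384x512x3 uint8, red, green, blue), "camera_matrix" (3x3 intrinsics, pixels), "R" (3x3) and "t" (3): a world point X has camera coordinates R X + t; the wrist camera has in their place "T_tool_cam" (4x4, takes a point from camera to tool coordinates, whose origin is the TCP and whose axes are the flange's). Camera axes: x right, y down, z forward; pixel columns grow to the right and rows downward; lengths in mm; the calibration is good to about 2 mm. A picture is of the moment at which its call begins: read the wrist's pose just before it. There is no depth.
- finish_job(): hands the job in; it is judged then, once.
The state is a dict: "time": time; "q": joint angles; "qvel": joint speeds; "joint_torque": joint torques, N m; "tool_pos": TCP position; "ee_rot": TCP orientation; "wrist_force": force on the tool from outside, world axes, zero at the start; "torque": the same for the moment, N m; "width": finger opening in mm; "gripper_force": force on a finger pad.
Only numpy, scipy, OpenCV 4.12 (cv2) and the standard library are available. Lean on these libraries where they do the work, as an engineer would, in place of code of your own. Each camera call takes 0.05 s, during which the arm holds its last target. There are 200 camera calls.

## Working session

There is one attempt and no reset: what is moved stays moved. The work goes in short steps, Python scripts to look and compute and a tool call to move; the robot and the scene stay as the last step left them, time stands still between calls to the robot, and variables do not carry over. Pictures are saved under pics/ and viewed, at most 10 in all, crops included, and the job is handed in when it is done.

Besides the shell and the picture viewer there is one more tool, called as name(argument=value, ...), one argument or row to a line, values as JSON. jog_arm: Moves the arm, as the interface text tells. Its arguments: {"type":"object","properties":{"plan":{"type":"string"}},"required":["plan"]}

```bash
mkdir -p pics; python3 - <<'E'
from bench import *
import cv2,numpy as np
s=get_state();print(s['time'],s['tool_pos'],s['ee_rot'],s['width'])
for n in("scene","top"):
    c=capture(n);cv2.imwrite(f"pics/{n}0.png",c["img"][:,:,::-1])
    np.savez(f"{n}0.npz",**c);print(n,c["camera_matrix"].tolist(),(-c["R"].T@c["t"]).tolist())
E
```

```text
0.0 [ 142.85395559 -607.83019921  230.20015553] [ 3.13935623e+00 -1.00933496e-04 -2.91098335e+00] 85.44482726368086
scene [[414.9117348735006, 0.0, 252.7729578706119], [0.0, 414.9117348735006, 195.4253562066031], [0.0, 0.0, 1.0]] [-367.95985014482767, -199.6860781008553, 969.9788704796556]
top [[380.1363644145535, 0.0, 251.30287389912144], [0.0, 380.1363644145535, 193.88592786785787], [0.0, 0.0, 1.0]] [384.58526712962623, -62.89241385886098, 963.0472767607438]
```

View pics/top0.png

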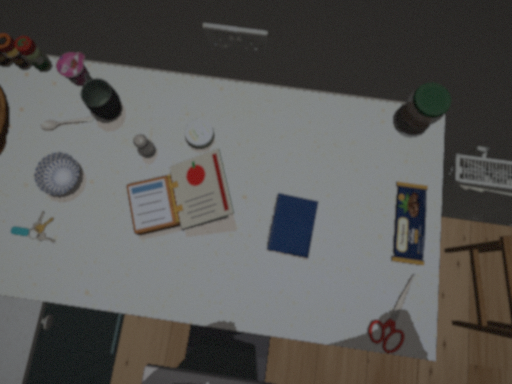

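View pics/scene0.png

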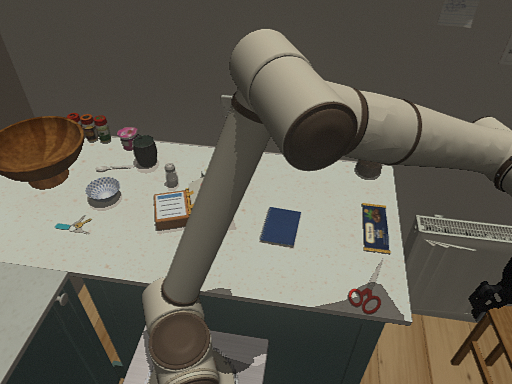

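The top view shows the stand's left half around (152,204) and the leaf around (202,190). The pot is at (200,134), the shaker at (144,146) and the notebook at (293,225), to the right of the stand. I'll zoom in for the corners.

```bash
python3 - <<'E'
import cv2
i=cv2.imread("pics/top0.png")[110:260,110:330]
i=cv2.convertScaleAbs(i,alpha=1.5)
cv2.imwrite("pics/crop0.png",cv2.resize(i,None,fx=3.6,fy=3.6,interpolation=cv2.INTER_CUBIC))
E
```

```text
(no output)
```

View pics/crop0.png

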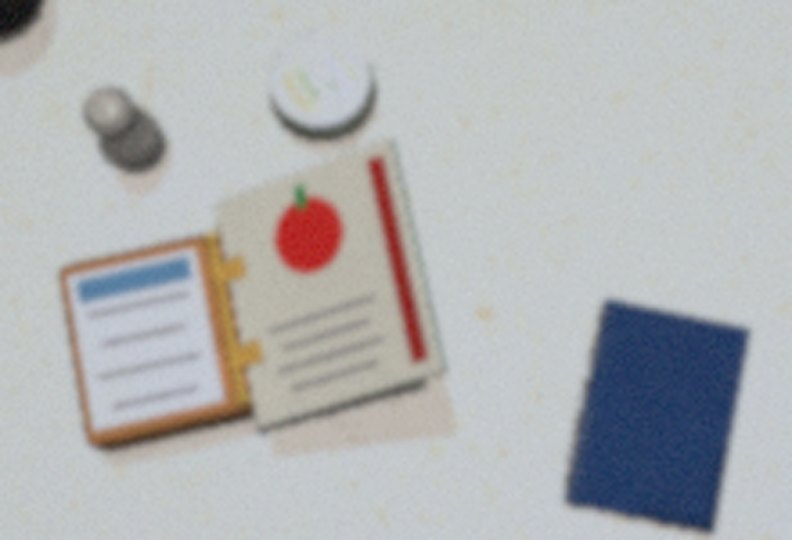

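The crop shows these plinth-top corners: (62,268), (92,437), (248,404) and (213,235). The leaf corners are (218,203), (262,430), (443,372) and (393,143). I'll fit the stand pose and leaf angle to these points.

```bash
cat >h.py <<'E'
import numpy as np
from scipy.optimize import least_squares
from scipy.spatial.transform import Rotation as Ro
def proj(c,P):
    q=(c["R"]@np.asarray(P,float).T).T+c["t"].ravel(); q=q@c["camera_matrix"].T
    return q[:,:2]/q[:,2:]
def ray(c,uv,z):
    d=c["R"].T@np.linalg.inv(c["camera_matrix"])@np.array([*uv,1.]); o=-c["R"].T@c["t"].ravel()
    return o+d*(z-o[2])/d[2]
def world(p,P):
    c,s=np.cos(p[2]),np.sin(p[2]); P=np.asarray(P,float)
    return np.c_[p[0]+c*P[:,0]-s*P[:,1],p[1]+s*P[:,0]+c*P[:,1],P[:,2]]
def leaf(th,r,x): return [x,-r*np.cos(th),49.5+r*np.sin(th)]
E
python3 - <<'E'
from h import *
c=np.load("top0.npz")
uv=lambda a:np.array(a)/3.6+[110,110]-0.36
pl=uv([(62,268),(92,437)]); lf=uv([(218,203),(262,430),(443,372),(393,143)])
obs=np.r_[pl,lf]
def f(p):
    t=p[3]
    P=[[65,110,45],[-65,110,45],leaf(t,8,80),leaf(t,8,-80),leaf(t,148,-80),leaf(t,148,80)]
    return (proj(c,world(p,P))-obs).ravel()
r=least_squares(f,[*ray(c,(177,200),50)[:2],0.1,0.3])
print(r.x,np.sqrt(r.cost*2/12),f(r.x).round(1))
print("corner",world(r.x,[leaf(r.x[3],148,-80),leaf(r.x[3],148,80)]).round())
for n,p,z in(("pot",(322,90),34),("mill",(108,110),90)):print(n,ray(c,uv(p),z).round())
for p in[(607,300),(748,328),(712,530),(568,503)]:print("nb",ray(c,uv(p),14).round())
E
```

```text
[5.47727487e+02 1.53255002e+02 3.60198481e-01 4.36239673e-01] 1.039712818951052 [-0.5 -1.5 -1.   2.4  0.9  0.2  0.  -0.4  0.2  0.5  0.3 -1.4]
corner [[520.  -0. 112.]
 [670.  56. 112.]]
pot [724. 124.  34.]
mill [669. 253.  90.]
nb [ 605. -100.   14.]
nb [ 599. -201.   14.]
nb [ 455. -192.   14.]
nb [459. -92.  14.]
```

jog_arm(
  plan="-0.593 0.457 0 -1.70 0;-0.593 0.457 0 -1.70 0;-0.593 0.457 0 -1.70 0;-0.593 0.457 0 -1.70 0;-0.593 0.457 0 -1.70 0;-0.593 0.457 0 -1.70 0;-0.593 0.457 0 -1.70 0;-0.593 0.457 0 -1.70 0;-0.593 0.457 0 -1.70 0;-0.593 0.457 0 -1.70 0;-0.593 0.457 0 -1.70 0;-0.593 0.457 0 -1.70 0",
)

```text
time: 1.6
tool_pos: [616.5, -26.0, 230.9]
ee_rot: [3.141, 0.0, -1.21]
wrist_force: [1.1, -0.4, 0.7]
width: 0.1
gripper_force: 0.0
```

```bash
python3 - <<'E'
from bench import *
import cv2,numpy as np
a=[]
s=get_state();print(s['tool_pos'],s['ee_rot'])
for n in("wrist","top"):
    c=capture(n);np.savez(f"{n}1.npz",**c)
    i=c["img"][:,:,::-1]; 
    if n=="top": i=cv2.resize(i[120:250,110:260],(443,384),interpolation=cv2.INTER_CUBIC)
    if n=="wrist": i=cv2.resize(i,(357,268)); i=cv2.copyMakeBorder(i,0,116,0,0,0)
    a.append(i)
print(c and np.load("wrist1.npz")["T_tool_cam"].round(2).tolist())
cv2.imwrite("pics/w1.png",cv2.convertScaleAbs(np.hstack(a),alpha=1.4))
E
```

```text
[616.52979018 -26.01777331 230.92093174] [ 3.14081729e+00  1.27653186e-04 -1.21042067e+00]
[[-0.0, -0.95, -0.32, 79.49], [1.0, -0.0, 0.0, -0.42], [-0.0, -0.32, 0.95, -142.42], [0.0, 0.0, 0.0, 1.0]]
```

View pics/w1.png

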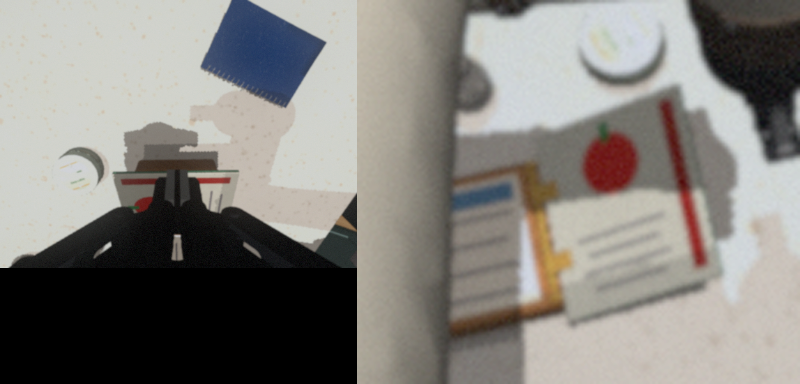

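The wrist view shows the leaf's free edge at row ~171, from col 113 to 239. It's level and centred on the fingers at col 177. I'll work out its position in tool axes.

```bash
python3 - <<'E'
import numpy as np
c=np.load("wrist1.npz");K=c["camera_matrix"];T=c["T_tool_cam"]
s=512/357
u=np.array([[113,171.5],[239.5,171.5]])*s
z=K[0,0]*160/(u[1,0]-u[0,0])
for p in u:
    d=np.linalg.inv(K)@[*p,1]
    for zz in(z-6,z,z+6): print(zz.round(),(T@[*(d*zz),1]).round(1))
E
```

```text
295.0 [-58.  -79.7 122.5   1. ]
301.0 [-60.8 -81.3 127.9   1. ]
307.0 [-63.6 -82.9 133.3   1. ]
295.0 [-58.1  77.1 122.4   1. ]
301.0 [-60.9  78.7 127.8   1. ]
307.0 [-63.7  80.3 133.2   1. ]
```

jog_arm(
  plan="0 0 0.06 0 0;0 0 0.12 0 0;0 0 0.173 0 0;-0.02 0 0.173 0 0;-0.038 0 0.173 0 0;-0.042 0 0.173 0 0",
)

```text
time: 2.45
tool_pos: [602.2, 13.5, 61.2]
ee_rot: [-3.136, -0.001, -1.208]
wrist_force: [-0.2, 0.2, -0.2]
width: -0.1
gripper_force: 0.0
```

jog_arm(
  plan="-0.007 0 0 0 0;-0.009 0 -0.006 0 0;-0.012 0 -0.014 0 0;-0.016 0 -0.023 0 0;-0.02 0 -0.032 0 0;-0.022 0 -0.036 0 0",
)

```text
time: 3.2
tool_pos: [593.3, 32.4, 95.2]
ee_rot: [-3.141, -0.0, -1.211]
wrist_force: [0.3, -1.7, -0.7]
width: -0.1
gripper_force: 0.6
```

```bash
cat >look.py <<'E'
import sys
from bench import *
import cv2,numpy as np
n=sys.argv[1]; a=[]
s=get_state();print(s['time'],s['tool_pos'],s['wrist_force'])
for k in("wrist","top"):
    c=capture(k);np.savez(f"{k}{n}.npz",**c); i=c["img"][:,:,::-1]
    i=cv2.resize(i[120:250,110:260],(443,384),interpolation=cv2.INTER_CUBIC) if k=="top" else cv2.copyMakeBorder(cv2.resize(i,(357,268)),0,116,0,0,0)
    a.append(i)
cv2.imwrite(f"pics/w{n}.png",cv2.convertScaleAbs(np.hstack(a),alpha=1.4))
E
python3 look.py 2
```

```text
3.2 [593.30463797  32.37597438  95.1843774 ] [ 0.32945474 -1.70502789 -0.68786433]
```

View pics/w2.png

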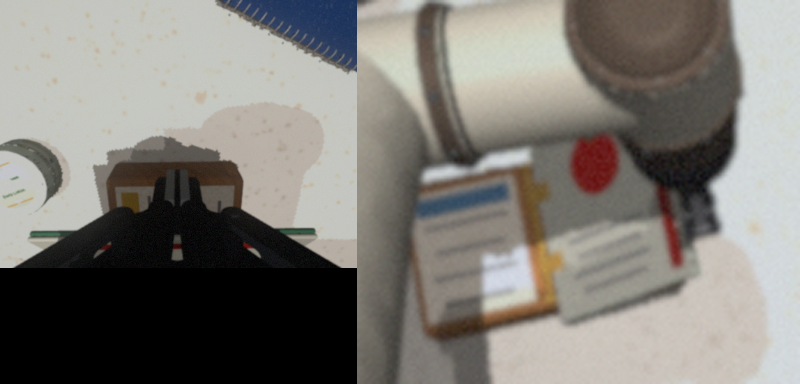

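The leaf is rising: its edge is now at row ~232 in the wrist view, about 0.58 rad. The force is only 1.7 N and the stand looks undisturbed, so I'll push on to nearly upright.

jog_arm(
  plan="-0.008 0 -0.015 0 0;-0.018 0 -0.0265 0 0;-0.029 0 -0.0375 0 0;-0.0405 0 -0.0475 0 0;-0.053 0 -0.056 0 0;-0.0665 0 -0.063 0 0;-0.0805 0 -0.0685 0 0;-0.095 0 -0.072 0 0;-0.1095 0 -0.074 0 0",
)

```text
time: 4.42
tool_pos: [554.4, 135.5, 168.6]
ee_rot: [-3.141, -0.0, -1.211]
wrist_force: [-0.1, -1.9, 1.3]
width: 0.1
gripper_force: 0.5
```

```bash
python3 look.py 3
```

```text
4.425 [554.36113363 135.5290457  168.61677163] [-0.10525877 -1.90514851  1.25899664]
```

View pics/w3.png

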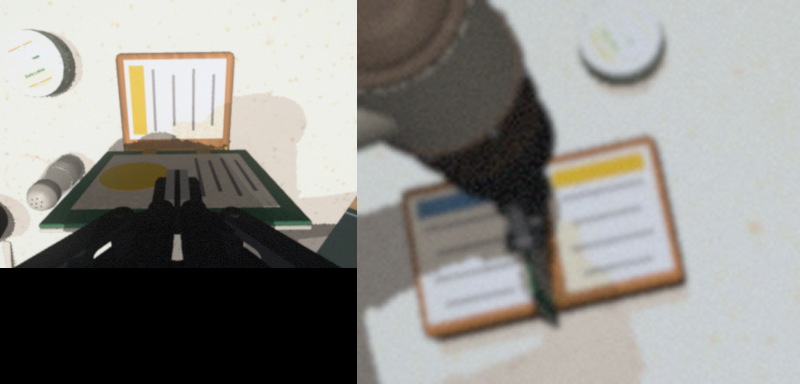

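The leaf is upright with its green back against the fingers, and the stand's corner hasn't moved (425,335). Next I'll push it over and down.

jog_arm(
  plan="-0.015 0 0.0005 0 0;-0.0265 0 0.0015 0 0;-0.038 0 0.0035 0 0;-0.0495 0 0.007 0 0;-0.0605 0 0.011 0 0;-0.071 0 0.0165 0 0;-0.081 0 0.023 0 0;-0.09 0 0.0305 0 0;-0.0985 0 0.039 0 0;-0.106 0 0.048 0 0;-0.1125 0 0.0575 0 0;-0.118 0 0.068 0 0",
)

```text
time: 6.02
tool_pos: [512.9, 245.4, 99.6]
ee_rot: [-3.141, 0.0, -1.211]
wrist_force: [0.1, -0.0, 0.8]
width: 0.1
gripper_force: 0.4
```

jog_arm(
  plan="-0.0045 0 0.011 0 0;-0.008 0 0.022 0 0;-0.01 0 0.034 0 0;-0.0115 0 0.043 0 0;-0.0115 0 0.048 0 0;-0.0115 0 0.051 0 0;-0.0115 0 0.051 0 0",
)

```text
time: 6.9
tool_pos: [508.8, 255.6, 52.3]
ee_rot: [-3.141, -0.001, -1.21]
wrist_force: [-7.2, -1.2, 17.3]
width: 0.1
gripper_force: 8.8
```

The tip stopped at z = 52.3 mm with 17 N, so the leaf is flat. I'll lift clear and check.

jog_arm(
  plan="0 0 -0.02 0 0;0 0 -0.08 0 0;0 0 -0.14 0 0;0.06 0 -0.2 0 0;0.12 0 -0.2 0 0;0.18 0 -0.2 0 0;0.24 0 -0.2 0 0;0.3 0 -0.2 0 0;0.3 0 -0.2 0 0",
)

```text
time: 8.02
tool_pos: [615.1, -28.9, 248.5]
ee_rot: [3.14, 0.0, -1.216]
wrist_force: [-0.1, 0.3, -0.4]
width: 0.0
gripper_force: 0.0
```

```bash
python3 look.py 4
```

```text
8.025 [615.09930712 -28.88602721 248.48111913] [-0.08857108  0.27707337 -0.39771218]
```

View pics/w4.png

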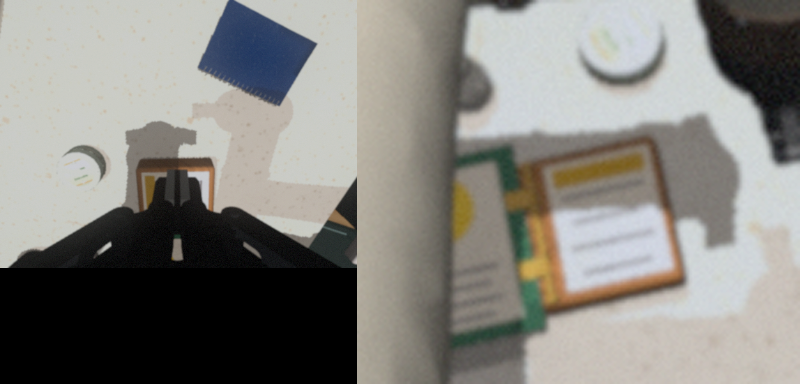

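The leaf lies green side up on the left half. The plinth corner is at (683,280), the same as in the upright view, and the pot and notebook are in place. The arm is clear, so I'll hand in.

```bash
python3 -c "
from bench import *
print(finish_job())"
```

```text
the job is handed in; nothing more can be done
None
```

The leaf was pushed over the spine in steady contact and pressed flat on the left half, green back up; the camera showed no movement of the stand, pot or notebook (shaker half hidden by the arm in the last view), and the job is handed in, no verdict returned.

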